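Seat the uplighter lens in its three-point mount

ROBOT

A 6-joint arm with a two-finger parallel gripper is mounted at the origin on the work surface. World frame = base frame: x ahead of the robot, y to its left, z up, the work surface at z = 0. Lengths are in m, angles in rad, forces in N, time in s.
With the tool pointing down it reaches from about 0.4 to 0.825 m from the base axis. Payload 7 kg.
Tool frame: the origin (TCP) lies at the very end of the fingers, on their centre line; the grasp point (between the pads) lies 19 mm behind it; z points along the fingers, y is the line along which they close (so a half turn about z gives the same grasp; the last joint's range is limited). The gripper opens to 88 mm and grips with 3 to 60 N. Pads are 19 mm wide; open, the fingers measure 130 mm over their backs; the gripper's body (78 mm by 193 mm) begins 47 mm behind the grasp point.
Start: joints at [-1.041, 0.359, 0.012, 0, -1.224, -0.288], TCP at [0.162, -0.655, 0.227] pointing down, gripper open.
Joint ranges: [-3.07, 3.07], [-1.43, 2.12], [-1.02, 1.25], [-3.03, 1.67], [-3.05, -0], [-3.03, 3.03]. Speed limits (rad/s): [2.39, 2.39, 3.01, 3.14, 3.14, 3.14].

INTERFACE

Orientations are given as [roll, pitch, yaw] about the fixed x, y, z axes, in that order (R = Rz(yaw) Ry(pitch) Rx(roll)).
In Python, from station import arm gives the robot as it stands. The module is installed in compiled form; this text tells all that it offers.
- The arm moves only by the shell command python3 -m crank 'ROWS' [FORCE]. ROWS is JSON, a list of rows, each an object of numbers: "dx", "dy", "dz": the shift along the world's x, y, z in m; "twist": the turn about the world's z in degrees; "grip": the opening, from -1 (shut) to 1 (fully open). A call has exactly 5 rows; each row is the pose to reach, as a shift and turn from the pose commanded when the call began; what a row does not reach only later rows make up. A row lasts 1/12 s, in which the tool goes at most 41.7 mm and 7.16 degrees, less where a joint would pass 70% of its speed; a pose out of reach is approached as far as the arm can. A call with a gripper value outside its range is refused whole. The fingers move at their own pace and stop on an object; FORCE is the grip in N (left out, the last holds). Time passes only in rows, so rows that repeat a pose let the fingers close, or fill a call up. It gives the time, the measured TCP pose, the force, the opening and the grip force at its end, in the units of the state.
- arm.get_state(): the state, without advancing time (a new reading comes with each control period).
- arm.grab_frame(name): name is "scene" or "top" or "wrist"; returns the picture (420x560x3 uint8, red, green, blue); there is no depth.
- arm.get_calibration(name): a dict with "fx", "fy", "cx", "cy" (pixels), "cam_to_world" (4x4, takes a point from camera to world coordinates); the wrist camera has in their place "tool_from_camera" (4x4, takes a point from camera to tool coordinates, whose origin is the TCP and whose axes are the flange's). Camera axes: x right, y down, z forward; pixel columns grow to the right and rows downward; lengths in m; the calibration is good to about 2 mm. A picture is of the moment at which its call begins: read the wrist's pose just before it. get_calibration takes no time and is no camera call.
- arm.job_done(): hands the job in; it is judged then, once.
The state is a dict: "t": time; "q": joint angles; "qd": joint speeds; "joint_efforts": joint torques, N m; "eef_pos": TCP position; "ee_rot": TCP orientation; "force": force on the tool from outside, world axes, zero at the start; "moment": the same for the moment, N m; "width": finger opening in m; "gripper_force": force on a finger pad.
Only numpy, scipy, OpenCV 4.12 (cv2) and the standard library are available. Lean on these libraries where they do the work, as an engineer would, in place of code of your own. Each camera call takes 0.05 s, during which the arm holds its last target. There are 200 camera calls.

TASK

Fit the lens into the three-point mount on top of the uplighter: holding it upright by its barrel, use its flange to press the sprung jaw back, lower it gently until it bears on the three ball pads, and draw it home under the lips of the two fixed posts before you let go. Then, if need be, press its rim down lightly from above, so that it is left bearing on all three pads, clamped by the jaw against both posts and unable to rock; never force it, the mount is delicate, and leave the other things on the table where they are.

Things in the scene. Friction and masses are not known exactly. Their poses are not given: they have to be found in the camera images.
- lens_mid (a point): Centre of the lens unit, 33 mm above its underside; z is its optical axis, up. Loose, 0.18 to 0.29 kg, it stands flange down on a cork coaster: round aluminium flange 76 mm across, 6 mm thick, then a dark barrel 44 mm across, 60 mm tall (66 mm in all). Its yaw is of no account. Grip the barrel 11 mm above this point, so that fingertips clear the lips; the barrel's rim on top can be pressed.
- mount: The uplighter, fixed: grey housing, 150 mm (x, from -85 to +65) by 124 mm (y), 38 mm high. Origin at table level on the seat's vertical axis. On it an aluminium stage carries pads, posts and jaw. The stage's height is set anew each time, not measured: heights given are for the lowest setting, all are up to 16 mm more. It rests on springs: below 3 N it is firm, then it yields 1 mm per 5 N.
- seat (a point): On the seat's axis, at the housing's top, 38 mm over the table; axes as the mount's. Three brass ball pads, tops at 54 to 70 mm over the table, bear the flange 27 mm from the axis, at +60, -60 and 180 degrees from +x. The seated lens has its axis here and its underside on the pads. Lowered behind the lips its axis must be 6 mm or more to -x of here (aim for 8).
- post_a_foot (a point): Below the inner face of a fixed dark post, at the housing's top, at +60 degrees from the mount's +x. The upright inner face is 38 mm from the seat's axis; the seated flange touches it. Its lip reaches 3 mm inwards, underside 8 mm and top 12 mm above the pad tops: the flange slides under it with 2 mm to spare.
- post_b_foot (a point): The same for the other fixed post, at -60 degrees, with the same lip.
- jaw_foot (a point): Below the resting face of the sprung steel jaw, at the housing's top, 34 mm to the mount's -x of the seat axis. The jaw is 18 mm wide, its flat face looks to the mount's +x, its top is 44 mm above the pad tops. Above the lips there is room to bring the flange down in front of it with the lens axis 6 mm to +x of the seat.
- jaw (a joint): The sprung jaw, m: 0 at rest, grows as it is pressed back to the mount's -x, stop at 0.016. 0.004 with the lens seated, 0.012 with the lens axis 8 mm to -x. Spring 2.5 N at rest, 3.5 N seated, 5.5 N at 0.012. Let go slightly tilted, the lens can be clamped off one pad. The flange being lowered rubs on it, which alone gives some 1 to 3 N upwards. Never load the mount with over 20 N.
- reel_mid (a point): Centre of an empty white reel, 72 mm in diameter, 40 mm tall; a bystander.
- jar_mid (a point): Centre of a closed jar, 60 mm in diameter, 80 mm tall; a bystander.
- tray_mid (a point): Centre of an open clear acrylic box, 140 x 110 x 60 mm; a bystander.
There are look-alikes about, which are no part of the job. Leave any blue look-alike of the part that bears lens_mid alone. What is shaped like the mount but brown is not meant.

How it is judged:
On the way, in this order (a step that is already met when the one before it is completed fails the run):
1. the lens, held by the gripper, presses the jaw back by more than 9 mm (value of joint jaw above 0.009 m and contact force between the fingers and lens above 1 N and contact force between lens and mount above 1 N), for 0.1 s.
2. still held, the lens bears on the pads and is drawn home: axis within 2.5 mm of the seat axis in x and y, jaw back at 2 to 6 mm (x of lens_mid in the frame of mount between -0.0025 and 0.0025 m and y of lens_mid in the frame of mount between -0.0025 and 0.0025 m and value of joint jaw between 0.002 and 0.006 m and angle between lens_mid's own z axis and vertical below 0.04 rad and contact force between the fingers and lens above 1 N and (contact force between lens and stage_c6 above 0.1 N or contact force between lens and stage_c7 above 0.1 N or contact force between lens and stage_c8 above 0.1 N)), for 0.2 s.
At the end, for the whole second after the job is handed in: The lens rests, released and still, in the mount: its axis within 2.5 mm of the seat axis in x and y, flange under the lips, upright within 0.04 rad, jaw pressed back 2 to 6 mm, bearing on each of the three pads (over 0.1 N) and against both posts (over 0.2 N) (x of lens_mid in the frame of mount between -0.0025 and 0.0025 m and y of lens_mid in the frame of mount between -0.0025 and 0.0025 m and value of joint jaw between 0.002 and 0.006 m and angle between lens_mid's own z axis and vertical below 0.04 rad and contact force between lens and stage_c6 above 0.1 N and contact force between lens and stage_c7 above 0.1 N and contact force between lens and stage_c8 above 0.1 N and contact force between lens and stage_c2 above 0.2 N and contact force between lens and stage_c4 above 0.2 N and linear speed of lens below 0.01 m/s and angular speed of lens below 0.05 rad/s); the robot touches nothing.
It fails at once if the lens is forced against the mount with more than 25 N (contact force between lens and mount above 25 N).
It fails at once if the gripper or arm presses on the mount with more than 15 N (contact force between any of the fingers, the arm and mount above 15 N).
It fails at once if a bystander is moved by more than 20 mm (distance of any of reel_mid, jar_mid, tray_mid from where it was at the start of the episode above 0.02 m).
It also fails if it takes over 67 s, if anything falls off the work surface, if the arm or the gripper's body presses on something with over 40 N, if the wrist force passes 120 N, or if a joint passes its speed limit or range.

## Working session

There is one attempt and no reset: what is moved stays moved. The work goes in short steps, Python scripts to look and compute and a shell command to move; the robot and the scene stay as the last step left them, time stands still between calls to the robot, and variables do not carry over. Pictures are saved under pics/ and viewed, at most 10 in all, crops included, and the job is handed in when it is done.

```bash
mkdir -p pics
cat > h.py <<'E'
import numpy as np,cv2
from station import arm
from scipy.spatial.transform import Rotation as R
def snap(n,f):
    s=arm.get_state(); im=arm.grab_frame(n); cv2.imwrite(f'pics/{f}.png',im[:,:,::-1]); return s,im
def ray(n,px,s=None):
    c=arm.get_calibration(n)
    if n=='wrist':
        T=np.eye(4);T[:3,:3]=R.from_euler('xyz',s['ee_rot']).as_matrix();T[:3,3]=s['eef_pos'];T=T@np.array(c['tool_from_camera'])
    else: T=np.array(c['cam_to_world'])
    d=np.array([(px[0]-c['cx'])/c['fx'],(px[1]-c['cy'])/c['fy'],1.])
    return T[:3,3],T[:3,:3]@d
def plane(n,px,z,s=None):
    o,d=ray(n,px,s); return o+d*(z-o[2])/d[2]
def proj(n,p,s=None):
    c=arm.get_calibration(n)
    if n=='wrist':
        T=np.eye(4);T[:3,:3]=R.from_euler('xyz',s['ee_rot']).as_matrix();T[:3,3]=s['eef_pos'];T=T@np.array(c['tool_from_camera'])
    else: T=np.array(c['cam_to_world'])
    q=np.linalg.inv(T)@np.append(p,1); return np.array([c['fx']*q[0]/q[2]+c['cx'],c['fy']*q[1]/q[2]+c['cy']])
E
python3 - <<'E'
from h import *
for n in('top','scene'):
    s,im=snap(n,n+'0'); c=arm.get_calibration(n); print(n,c['fx'],np.round(c['cam_to_world'],3).tolist())
print(s)
print(arm.get_calibration('wrist'))
E
```

```text
top 492.679284851133 [[0.006, -0.991, 0.133, 0.427], [-1.0, -0.005, 0.009, 0.003], [-0.009, -0.133, -0.991, 1.358], [0.0, 0.0, 0.0, 1.0]]
scene 497.98094001273915 [[0.87, 0.369, -0.328, 1.066], [0.494, -0.65, 0.578, -0.81], [-0.001, -0.664, -0.747, 1.126], [0.0, 0.0, 0.0, 1.0]]
{'t': 0.05, 'q': array([-1.04089687e+00,  3.59347210e-01,  1.10639610e-02, -3.53856464e-04,
       -1.22410400e+00, -2.88108168e-01]), 'qd': array([-0.00137765, -0.00091128,  0.00042223,  0.0001471 ,  0.0012737 ,
        0.00021919]), 'joint_efforts': array([-1.98597321e-03, -5.84673178e+01,  2.94058263e+01,  7.02599734e+00,
        1.01981516e-02, -6.40873100e-05]), 'eef_pos': array([ 0.16148547, -0.65489251,  0.2256499 ]), 'ee_rot': array([ 3.13997278e+00, -1.33147236e-04, -2.89992176e+00]), 'force': array([-0.73338137, -0.67340684,  0.33034982]), 'moment': array([ 0.0111092 , -0.06194795,  0.01038432]), 'gripper_force': 0.0, 'width': 0.08739101045213334}
{'fx': 338.2157193184132, 'fy': 338.2157193184132, 'cx': 282.4576338338215, 'cy': 213.39427507849126, 'tool_from_camera': array([[-5.17996064e-04, -9.59014163e-01, -2.83357666e-01,
         7.70635202e-02],
       [ 9.99998699e-01, -9.29660825e-04,  1.31834269e-03,
        -1.00868651e-03],
       [-1.52773584e-03, -2.83356614e-01,  9.59013397e-01,
        -1.58513220e-01],
       [ 0.00000000e+00,  0.00000000e+00,  0.00000000e+00,
         1.00000000e+00]])}
```

View pics/top0.png

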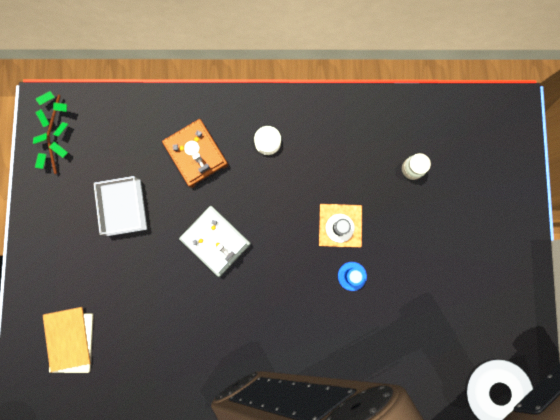

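View pics/scene0.png

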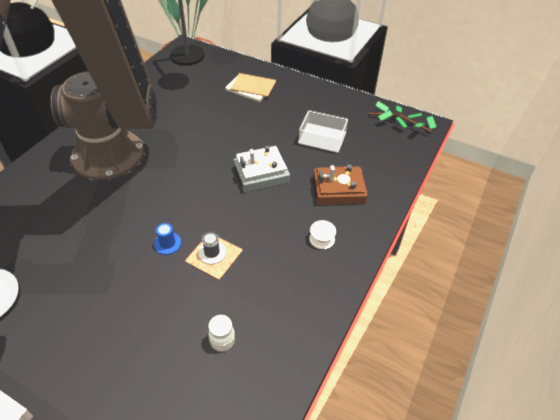

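The top view shows the lens on its coaster at about (341,228). The grey mount is at (215,241), with posts at about (214,222) and (196,241) and the jaw at about (229,259), so its yaw is roughly 45°. The blue look-alike is at (352,277) and the brown one at (195,152).

Run:
```python
from h import *
print('lens',plane('top',(343,226),.068),plane('scene',(210,237),.068))
for p in [(214,222),(196,241),(228,259)]: print(plane('top',p,.07))
im=cv2.imread('pics/top0.png'); a=cv2.resize(im[195:290,165:265],None,fx=4,fy=4,interpolation=2); b=cv2.resize(im[195:290,300:400],None,fx=4,fy=4,interpolation=2)
cv2.imwrite('pics/c.png',np.hstack([a,b]))
```

```text
lens [ 0.52982416 -0.17413321  0.068     ] [ 0.52557824 -0.16679477  0.068     ]
[0.53843237 0.16395889 0.07      ]
[0.48846333 0.20994388 0.07      ]
[0.44229729 0.12552768 0.07      ]
```

View pics/c.png

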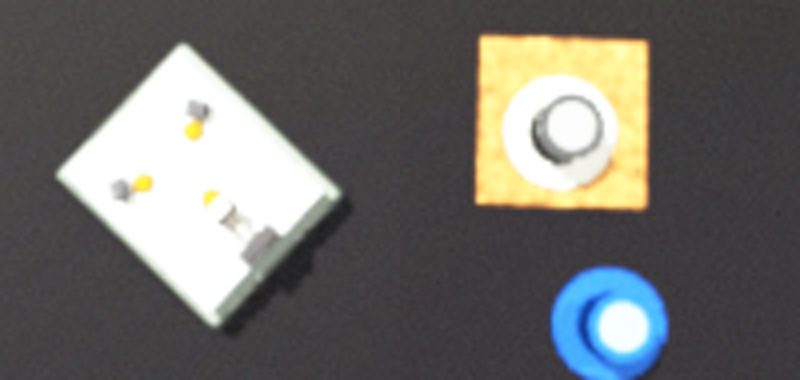

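The crop shows the brass pads at crop pixels (193,130), (143,183) and (212,198), with the jaw at (262,245). That gives a mount yaw of about 46.7°. I'll move above the lens.

```bash
python3 -m crank '[{"dx":0.0244,"dy":0.0322,"twist":2.2,"grip":1},{"dx":0.0488,"dy":0.0644,"twist":4.4,"grip":1},{"dx":0.0732,"dy":0.0966,"twist":6.6,"grip":1},{"dx":0.0976,"dy":0.1288,"twist":8.8,"grip":1},{"dx":0.122,"dy":0.161,"twist":11,"grip":1}]' 20
python3 -m crank '[{"dx":0.0244,"dy":0.0322,"twist":2.2,"grip":1},{"dx":0.0488,"dy":0.0644,"twist":4.4,"grip":1},{"dx":0.0732,"dy":0.0966,"twist":6.6,"grip":1},{"dx":0.0976,"dy":0.1288,"twist":8.8,"grip":1},{"dx":0.122,"dy":0.161,"twist":11,"grip":1}]'
python3 -m crank '[{"dx":0.0244,"dy":0.0322,"dz":-0.005,"twist":2.2,"grip":1},{"dx":0.0488,"dy":0.0644,"dz":-0.01,"twist":4.4,"grip":1},{"dx":0.0732,"dy":0.0966,"dz":-0.015,"twist":6.6,"grip":1},{"dx":0.0976,"dy":0.1288,"dz":-0.02,"twist":8.8,"grip":1},{"dx":0.122,"dy":0.161,"dz":-0.025,"twist":11,"grip":1}]'
python3 -m crank '[{"dx":0,"grip":1},{"dx":0,"grip":1},{"dx":0,"grip":1},{"dx":0,"grip":1},{"dx":0,"grip":1}]'
python3 - <<'E'
from h import *
s,im=snap('wrist','w1'); print(s); import pickle; pickle.dump(s,open('s1.pkl','wb'))
E
```

```text
t: 0.52
eef_pos: [0.2841, -0.4926, 0.2009]
ee_rot: [3.141, -0.0, -2.706]
force: [1.7, -0.3, 1.1]
width: 0.0878
gripper_force: 0.0
{'t': 0.5167, 'q': array([-7.03771453e-01,  2.03780049e-01, -2.63756597e-01, -1.68529494e-04,
       -1.10385503e+00, -4.31851056e-01]), 'qd': array([ 0.89659647, -0.28052852, -0.50649783,  0.00245625,  0.23403927,
       -0.42668057]), 'joint_efforts': array([ -7.88931817, -44.19945717,  28.3739233 ,   6.52769744,
        -0.5264266 ,   0.7650942 ]), 'eef_pos': array([ 0.28408174, -0.4926131 ,  0.200943  ]), 'ee_rot': array([ 3.14098899e+00, -1.12556204e-04, -2.70649471e+00]), 'force': array([ 1.73565513, -0.29302082,  1.08521216]), 'moment': array([-0.06345704, -0.15560173,  0.02715128]), 'gripper_force': 0.0, 'width': 0.08783469702973454}invalid input at $[0]: expected keys dx, dy, dz, twist, grip
invalid input at $[0]: expected keys dx, dy, dz, twist, grip
invalid input at $[0]: expected keys dx, dy, dz, twist, grip
```

View pics/w1.png

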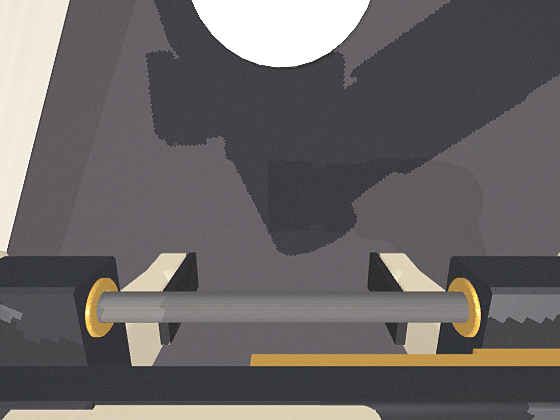

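The third move ran; the first two were refused because every row needs all keys. The wrist view shows the fingers and, at the top, the white ring that lies off the table. I'll carry on to the lens.

```bash
python3 -m crank '[{"dx":0.0244,"dy":0.0322,"dz":0,"twist":2.2,"grip":1},{"dx":0.0488,"dy":0.0644,"dz":0,"twist":4.4,"grip":1},{"dx":0.0732,"dy":0.0966,"dz":0,"twist":6.6,"grip":1},{"dx":0.0976,"dy":0.1288,"dz":0,"twist":8.8,"grip":1},{"dx":0.122,"dy":0.161,"dz":0,"twist":11,"grip":1}]' 20 >/dev/null
python3 -m crank '[{"dx":0.0244,"dy":0.0322,"dz":0,"twist":2.2,"grip":1},{"dx":0.0488,"dy":0.0644,"dz":0,"twist":4.4,"grip":1},{"dx":0.0732,"dy":0.0966,"dz":0,"twist":6.6,"grip":1},{"dx":0.0976,"dy":0.1288,"dz":0,"twist":8.8,"grip":1},{"dx":0.122,"dy":0.161,"dz":0,"twist":11,"grip":1}]' >/dev/null
python3 -m crank '[{"dx":0,"dy":0,"dz":0,"twist":0,"grip":1},{"dx":0,"dy":0,"dz":0,"twist":0,"grip":1},{"dx":0,"dy":0,"dz":0,"twist":0,"grip":1},{"dx":0,"dy":0,"dz":0,"twist":0,"grip":1},{"dx":0,"dy":0,"dz":0,"twist":0,"grip":1}]'
python3 - <<'E'
from h import *
s,im=snap('wrist','w2'); import pickle; pickle.dump(s,open('s2.pkl','wb'))
E
```

```text
t: 1.82
eef_pos: [0.5269, -0.1733, 0.2016]
ee_rot: [3.141, -0.0, -2.326]
force: [-0.6, 0.2, 0.5]
width: 0.0877
gripper_force: 0.0
```

View pics/w2.png

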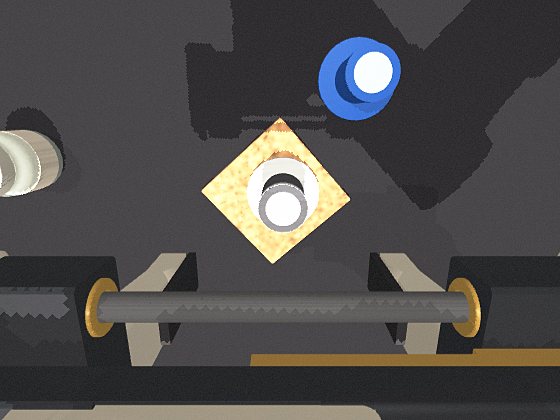

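The lens is seen from above: the barrel rim is centred at about (283,208), the flange at (283,191), and the coaster corners at (280,118), (350,199), (273,263) and (203,189).

Run:
```python
from h import *
import pickle; s=pickle.load(open('s2.pkl','rb'))
print(s['eef_pos'],np.degrees(s['ee_rot']))
for z in (.066,.070,.074): print(z,plane('wrist',(283,208),z,s)-s['eef_pos'],proj('top',plane('wrist',(283,208),z,s)),)
# where does the top view see the rim (crop 2 centre at 400+)
print(plane('top',(300+(571-400)/4,195+125/4),.07)-s['eef_pos'])
print(plane('wrist',(283,191),.010,s)-s['eef_pos'])
# ortho: mount features from top
for p in [(193,130),(143,183),(212,198)]:print(plane('top',(165+p[0]/4,195+p[1]/4),.06))
```

```text
[ 0.52688663 -0.1732873   0.20157953] [ 1.79991924e+02 -4.48876353e-03 -1.33241917e+02]
0.066 [ 0.00293235  0.00346424 -0.13557953] [341.25029206 226.05355692]
0.07 [ 0.00217694  0.00264205 -0.13157953] [341.77225391 226.22337297]
0.074 [ 0.00142153  0.00181985 -0.12757953] [342.29752712 226.39426635]
[ 2.12039266e-03  9.01927522e-05 -1.31579532e-01]
[ 0.00070563  0.00136335 -0.19157953]
[0.52473032 0.1668833  0.06      ]
[0.48966291 0.19905608 0.06      ]
[0.48008085 0.15343313 0.06      ]
```

```bash
python3 -m crank '[{"dx":0.0015,"dy":0.0018,"dz":-0.035,"twist":0,"grip":1},{"dx":0.0015,"dy":0.0018,"dz":-0.07,"twist":0,"grip":1},{"dx":0.0015,"dy":0.0018,"dz":-0.105,"twist":0,"grip":1},{"dx":0.0015,"dy":0.0018,"dz":-0.14,"twist":0,"grip":1},{"dx":0.0015,"dy":0.0018,"dz":-0.172,"twist":0,"grip":1}]' 30
python3 -m crank '[{"dx":0,"dy":0,"dz":0,"twist":0,"grip":1},{"dx":0,"dy":0,"dz":0,"twist":0,"grip":1},{"dx":0,"dy":0,"dz":0,"twist":0,"grip":-0.5},{"dx":0,"dy":0,"dz":0,"twist":0,"grip":-0.5},{"dx":0,"dy":0,"dz":0,"twist":0,"grip":-0.5}]'
python3 -m crank '[{"dx":0,"dy":0,"dz":0,"twist":0,"grip":-0.5},{"dx":0,"dy":0,"dz":0,"twist":0,"grip":-0.5},{"dx":0,"dy":0,"dz":0,"twist":0,"grip":-0.5},{"dx":0,"dy":0,"dz":0,"twist":0,"grip":-0.5},{"dx":0,"dy":0,"dz":0,"twist":0,"grip":-0.5}]'
```

```text
t: 2.28
eef_pos: [0.5284, -0.1714, 0.0282]
ee_rot: [-3.141, 0.0, -2.326]
force: [-0.4, 0.1, -0.2]
width: 0.0876
gripper_force: 0.0
t: 2.7
eef_pos: [0.5306, -0.1707, 0.0318]
ee_rot: [-3.139, 0.003, -2.324]
force: [-0.4, 0.4, 0.5]
width: 0.0733
gripper_force: 0.0
t: 3.12
eef_pos: [0.5292, -0.1705, 0.0298]
ee_rot: [-3.141, 0.0, -2.324]
force: [-0.7, 1.8, 3.2]
width: 0.0434
gripper_force: 30.0
```

```bash
python3 -m crank '[{"dx":0,"dy":0,"dz":0.01,"twist":0,"grip":-0.5},{"dx":0,"dy":0,"dz":0.05,"twist":0,"grip":-0.5},{"dx":0,"dy":0,"dz":0.09,"twist":0,"grip":-0.5},{"dx":0,"dy":0,"dz":0.13,"twist":0,"grip":-0.5},{"dx":0,"dy":0,"dz":0.17,"twist":0,"grip":-0.5}]' 30
python3 -m crank '[{"dx":0.0024,"dy":0.03,"dz":0,"twist":0,"grip":-0.5},{"dx":0.005,"dy":0.07,"dz":0,"twist":0,"grip":-0.5},{"dx":0.007,"dy":0.11,"dz":0,"twist":0,"grip":-0.5},{"dx":0.01,"dy":0.15,"dz":0,"twist":0,"grip":-0.5},{"dx":0.012,"dy":0.19,"dz":0,"twist":0,"grip":-0.5}]' >/dev/null
python3 -m crank '[{"dx":0.0024,"dy":0.041,"dz":0,"twist":0,"grip":-0.5},{"dx":0.005,"dy":0.082,"dz":0,"twist":0,"grip":-0.5},{"dx":0.007,"dy":0.123,"dz":0,"twist":0,"grip":-0.5},{"dx":0.01,"dy":0.164,"dz":0,"twist":0,"grip":-0.5},{"dx":0.012,"dy":0.205,"dz":0,"twist":0,"grip":-0.5}]' >/dev/null
python3 -m crank '[{"dx":0,"dy":0,"dz":0,"twist":0,"grip":-0.5},{"dx":0,"dy":0,"dz":0,"twist":0,"grip":-0.5},{"dx":0,"dy":0,"dz":0,"twist":0,"grip":-0.5},{"dx":0,"dy":0,"dz":0,"twist":0,"grip":-0.5},{"dx":0,"dy":0,"dz":0,"twist":0,"grip":-0.5}]'
python3 - <<'E'
from h import *
s,im=snap('wrist','w3'); import pickle; pickle.dump(s,open('s3.pkl','wb')); print(s['force'])
E
```

```text
t: 3.53
eef_pos: [0.5282, -0.1705, 0.2017]
ee_rot: [3.141, -0.001, -2.324]
force: [0.6, -0.6, -3.7]
width: 0.0434
gripper_force: 30.0
t: 4.78
eef_pos: [0.553, 0.2232, 0.1998]
ee_rot: [3.142, -0.0, -2.325]
force: [-0.3, 0.3, -2.3]
width: 0.0433
gripper_force: 30.0
[-0.26407891  0.3095025  -2.29144916]
```

View pics/w3.png

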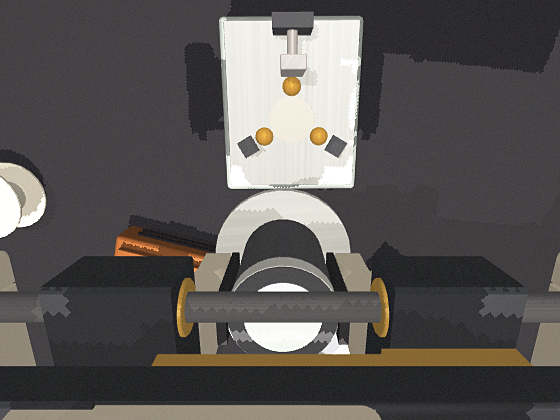

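The wrist view shows the brass pads at (291,86), (264,136) and (318,136), the posts at (248,147) and (335,147), and the jaw at (293,63). The held flange's front edge is at about (284,190).

```bash
cat > m.py <<'E'
from h import *
import sys,pickle
from scipy.optimize import least_squares
k=sys.argv[1]; s=pickle.load(open(f's{k}.pkl','rb')); im=cv2.imread(f'pics/w{k}.png')
hsv=cv2.cvtColor(im,cv2.COLOR_BGR2HSV)
m=cv2.inRange(hsv,(10,110,80),(30,255,255)); m[185:]=0
n,_,st,c=cv2.connectedComponentsWithStats(m)
p=[c[i] for i in range(1,n) if st[i,4]>60]; print([(st[i,4],c[i].round(1)) for i in range(1,n) if st[i,4]>60])
p=np.array(sorted(p,key=lambda v:v[1])); # c first
l=sorted(p[1:3],key=lambda v:v[0]); p=np.array([p[0],l[0],l[1]]) 
# image right = tool +y... decide a/b by fit
def res(v,fl,zfix=None):
    x,y,psi,z=v; z=z if zfix is None else zfix
    out=[]
    for q,a in zip(p,(np.pi,fl*np.pi/3,-fl*np.pi/3)):
        P=[x+.027*np.cos(psi+a),y+.027*np.sin(psi+a),z-.004]
        out.append(proj('wrist',P,s)-q)
    return np.ravel(out)
for fl in(1,-1):
    r=least_squares(res,[.498,.173,.815,.06],args=(fl,),x_scale=[.01,.01,.1,.01]); print(fl,r.x,np.degrees(r.x[2]),r.cost)
    if r.cost<50:
        for z in(.054,.062,.07):
            r2=least_squares(res,[.498,.173,.815,.06],args=(fl,z),x_scale=[.01,.01,.1,.01]); print(z,r2.x[:3],r2.cost)
print('tcp',s['eef_pos'],np.degrees(s['ee_rot'][2]))
Rm=R.from_euler('xyz',s['ee_rot'])
e=Rm.inv().apply(plane('wrist',(284,190),s['eef_pos'][2]-.019,s)-s['eef_pos']); print('flange front in tool',e)
E
python3 m.py 3
python3 - <<'E'
from h import *
# pads height from two views
im=cv2.imread('pics/top0.png');hsv=cv2.cvtColor(im,cv2.COLOR_BGR2HSV)
m=cv2.inRange(hsv,(10,110,80),(30,255,255));n,_,st,c=cv2.connectedComponentsWithStats(m)
print([(st[i,4],c[i].round(1)) for i in range(1,n) if 180<c[i][0]<245 and 205<c[i][1]<270])
E
```

```text
[(np.int32(275), array([291.3,  85.8])), (np.int32(248), array([318.2, 135.7])), (np.int32(242), array([264., 136.]))]
1 [ 0.4542353   0.33550201  0.66604857 -5.29758451] 38.161772260701916 1566.8725382903945
-1 [0.49822762 0.17545721 0.81993189 0.06370262] 46.97863687810402 0.0013957559490297157
0.054 [0.49811827 0.17571449 0.81992047] 1.5564387838359006
0.062 [0.49820828 0.1755022  0.81992974] 0.05186271885182984
0.07 [0.49829968 0.17529141 0.81993977] 0.7300368590061033
tcp [0.55298373 0.22323434 0.19976228] -133.22250204001242
flange front in tool [0.03802721 0.00039361 0.01900787]
[(np.int32(13), array([212.8, 227.2])), (np.int32(14), array([200.5, 240.5])), (np.int32(6), array([216.8, 244. ]))]
```

```bash
python3 -m crank '[{"dx":-0.0253,"dy":-0.0218,"dz":0,"twist":0.2,"grip":-0.5},{"dx":-0.0505,"dy":-0.0435,"dz":0,"twist":0.2,"grip":-0.5},{"dx":-0.0505,"dy":-0.0435,"dz":-0.02,"twist":0.2,"grip":-0.5},{"dx":-0.0505,"dy":-0.0435,"dz":-0.035,"twist":0.2,"grip":-0.5},{"dx":-0.0505,"dy":-0.0435,"dz":-0.05,"twist":0.2,"grip":-0.5}]'
python3 -m crank '[{"dx":0,"dy":0,"dz":0,"twist":0,"grip":-0.5},{"dx":0,"dy":0,"dz":0,"twist":0,"grip":-0.5},{"dx":0,"dy":0,"dz":0,"twist":0,"grip":-0.5},{"dx":0,"dy":0,"dz":0,"twist":0,"grip":-0.5},{"dx":0,"dy":0,"dz":0,"twist":0,"grip":-0.5}]'
python3 - <<'E'
from h import *
import pickle
for n in('wrist','scene'):
    s,im=snap(n,n+'4')
pickle.dump(s,open('s4.pkl','wb'))
a=cv2.imread('pics/wrist4.png'); b=cv2.imread('pics/scene4.png')[125:215,215:315]
b=cv2.resize(b,(467,420),interpolation=2); a=a[:,130:440]
cv2.imwrite('pics/d.png',np.hstack([a,b]))
E
```

```text
t: 5.25
eef_pos: [0.5025, 0.1798, 0.1499]
ee_rot: [-3.141, 0.002, -2.322]
force: [0.2, 0.3, -2.5]
width: 0.0438
gripper_force: 30.0
t: 5.67
eef_pos: [0.5032, 0.1812, 0.1505]
ee_rot: [-3.141, 0.002, -2.32]
force: [-0.0, -0.2, -2.5]
width: 0.0437
gripper_force: 30.0
```

View pics/d.png

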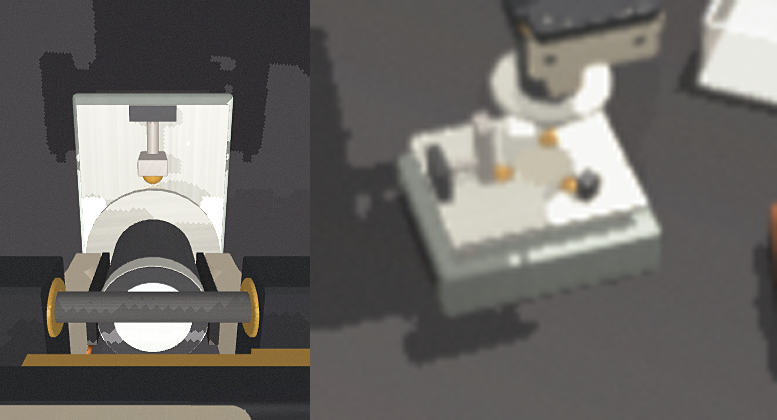

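The jaw (column 282) and flange (column 282) are aligned, and the flange sits in front of the jaw. I'll lower it to above the lips.

```bash
python3 -c "
from h import *
print(arm.get_state()['eef_pos'])"
python3 -m crank '[{"dx":0,"dy":0,"dz":-0.01,"twist":0,"grip":-0.5},{"dx":0,"dy":0,"dz":-0.02,"twist":0,"grip":-0.5},{"dx":0,"dy":0,"dz":-0.03,"twist":0,"grip":-0.5},{"dx":0,"dy":0,"dz":-0.042,"twist":0,"grip":-0.5},{"dx":0,"dy":0,"dz":-0.042,"twist":0,"grip":-0.5}]'
python3 -m crank '[{"dx":0,"dy":0,"dz":0,"twist":0,"grip":-0.5},{"dx":0,"dy":0,"dz":0,"twist":0,"grip":-0.5},{"dx":0,"dy":0,"dz":0,"twist":0,"grip":-0.5},{"dx":0,"dy":0,"dz":0,"twist":0,"grip":-0.5},{"dx":0,"dy":0,"dz":0,"twist":0,"grip":-0.5}]'
```

```text
[0.50289613 0.18116617 0.1501579 ]
t: 6.18
eef_pos: [0.5008, 0.1798, 0.1042]
ee_rot: [3.14, -0.005, -2.321]
force: [-0.6, -0.4, -3.1]
width: 0.0439
gripper_force: 30.0
t: 6.6
eef_pos: [0.5029, 0.1811, 0.1081]
ee_rot: [-3.141, 0.001, -2.32]
force: [0.8, -0.4, -2.5]
width: 0.0437
gripper_force: 30.0
```

```bash
python3 -m crank '[{"dx":-0.002,"dy":-0.0024,"dz":0,"twist":0,"grip":-0.5},{"dx":-0.004,"dy":-0.0047,"dz":0,"twist":0,"grip":-0.5},{"dx":-0.006,"dy":-0.007,"dz":0,"twist":0,"grip":-0.5},{"dx":-0.008,"dy":-0.0093,"dz":0,"twist":0,"grip":-0.5},{"dx":-0.01,"dy":-0.0116,"dz":0,"twist":0,"grip":-0.5}]' 35
python3 -m crank '[{"dx":0,"dy":0,"dz":0,"twist":0,"grip":-0.5},{"dx":0,"dy":0,"dz":0,"twist":0,"grip":-0.5},{"dx":0,"dy":0,"dz":0,"twist":0,"grip":-0.5},{"dx":0,"dy":0,"dz":0,"twist":0,"grip":-0.5},{"dx":0,"dy":0,"dz":0,"twist":0,"grip":-0.5}]'
```

```text
t: 7.02
eef_pos: [0.4932, 0.1701, 0.1081]
ee_rot: [-3.141, 0.003, -2.32]
force: [2.0, 5.0, -2.3]
width: 0.0437
gripper_force: 35.0
t: 7.43
eef_pos: [0.4933, 0.1702, 0.108]
ee_rot: [-3.141, 0.002, -2.32]
force: [2.1, 5.7, -2.3]
width: 0.0436
gripper_force: 35.0
```

```bash
python3 -m crank '[{"dx":-0.0003,"dy":-0.0004,"dz":-0.002,"twist":0,"grip":-0.5},{"dx":-0.0003,"dy":-0.0004,"dz":-0.004,"twist":0,"grip":-0.5},{"dx":-0.0003,"dy":-0.0004,"dz":-0.006,"twist":0,"grip":-0.5},{"dx":-0.0003,"dy":-0.0004,"dz":-0.008,"twist":0,"grip":-0.5},{"dx":-0.0003,"dy":-0.0004,"dz":-0.01,"twist":0,"grip":-0.5}]'
python3 -m crank '[{"dx":0,"dy":0,"dz":-0.0005,"twist":0,"grip":-0.5},{"dx":0,"dy":0,"dz":-0.001,"twist":0,"grip":-0.5},{"dx":0,"dy":0,"dz":-0.0015,"twist":0,"grip":-0.5},{"dx":0,"dy":0,"dz":-0.002,"twist":0,"grip":-0.5},{"dx":0,"dy":0,"dz":-0.0025,"twist":0,"grip":-0.5}]'
```

```text
t: 7.85
eef_pos: [0.4936, 0.1698, 0.0983]
ee_rot: [-3.141, 0.003, -2.32]
force: [3.8, 4.4, -0.7]
width: 0.0433
gripper_force: 35.0
t: 8.27
eef_pos: [0.4936, 0.1698, 0.0958]
ee_rot: [-3.141, 0.003, -2.32]
force: [2.9, 4.1, -2.1]
width: 0.0435
gripper_force: 35.0
```

```bash
for i in 1; do python3 -m crank '[{"dx":0,"dy":0,"dz":-0.0005,"twist":0,"grip":-0.5},{"dx":0,"dy":0,"dz":-0.001,"twist":0,"grip":-0.5},{"dx":0,"dy":0,"dz":-0.0015,"twist":0,"grip":-0.5},{"dx":0,"dy":0,"dz":-0.002,"twist":0,"grip":-0.5},{"dx":0,"dy":0,"dz":-0.002,"twist":0,"grip":-0.5}]' | egrep 'eef|^force'; done
python3 -m crank '[{"dx":0,"dy":0,"dz":-0.0005,"twist":0,"grip":-0.5},{"dx":0,"dy":0,"dz":-0.001,"twist":0,"grip":-0.5},{"dx":0,"dy":0,"dz":-0.0015,"twist":0,"grip":-0.5},{"dx":0,"dy":0,"dz":-0.0015,"twist":0,"grip":-0.5},{"dx":0,"dy":0,"dz":-0.0015,"twist":0,"grip":-0.5}]' | egrep 'eef|^force'
```

```text
eef_pos: [0.4936, 0.1698, 0.0938]
force: [2.5, 3.8, -0.9]
eef_pos: [0.4936, 0.1697, 0.0923]
force: [2.9, 4.5, -1.4]
```

```bash
python3 -m crank '[{"dx":0,"dy":0,"dz":-0.0005,"twist":0,"grip":-0.5},{"dx":0,"dy":0,"dz":-0.001,"twist":0,"grip":-0.5},{"dx":0,"dy":0,"dz":-0.001,"twist":0,"grip":-0.5},{"dx":0,"dy":0,"dz":-0.001,"twist":0,"grip":-0.5},{"dx":0,"dy":0,"dz":-0.001,"twist":0,"grip":-0.5}]' | egrep 'eef|^force'
python3 -m crank '[{"dx":0,"dy":0,"dz":-0.0005,"twist":0,"grip":-0.5},{"dx":0,"dy":0,"dz":-0.001,"twist":0,"grip":-0.5},{"dx":0,"dy":0,"dz":-0.001,"twist":0,"grip":-0.5},{"dx":0,"dy":0,"dz":-0.001,"twist":0,"grip":-0.5},{"dx":0,"dy":0,"dz":-0.001,"twist":0,"grip":-0.5}]' | egrep 'eef|^force'
```

```text
eef_pos: [0.4935, 0.1697, 0.0913]
force: [3.8, 4.8, -1.4]
eef_pos: [0.4935, 0.1697, 0.0903]
force: [3.6, 3.9, -1.2]
```

```bash
python3 -m crank '[{"dx":0,"dy":0,"dz":-0.0005,"twist":0,"grip":-0.5},{"dx":0,"dy":0,"dz":-0.001,"twist":0,"grip":-0.5},{"dx":0,"dy":0,"dz":-0.001,"twist":0,"grip":-0.5},{"dx":0,"dy":0,"dz":-0.001,"twist":0,"grip":-0.5},{"dx":0,"dy":0,"dz":-0.001,"twist":0,"grip":-0.5}]' | egrep 'eef|^force'
python3 -m crank '[{"dx":0,"dy":0,"dz":-0.0005,"twist":0,"grip":-0.5},{"dx":0,"dy":0,"dz":-0.001,"twist":0,"grip":-0.5},{"dx":0,"dy":0,"dz":-0.001,"twist":0,"grip":-0.5},{"dx":0,"dy":0,"dz":-0.001,"twist":0,"grip":-0.5},{"dx":0,"dy":0,"dz":-0.001,"twist":0,"grip":-0.5}]' | egrep 'eef|^force'
```

```text
eef_pos: [0.4936, 0.1697, 0.0893]
force: [4.0, 3.2, -1.5]
eef_pos: [0.4936, 0.1697, 0.0886]
force: [2.6, 3.9, 2.9]
```

Pads touched at TCP z of about 0.0888. I'll draw it home.

```bash
python3 -m crank '[{"dx":0.0008,"dy":0.0009,"dz":0,"twist":0,"grip":-0.5},{"dx":0.0016,"dy":0.0018,"dz":0,"twist":0,"grip":-0.5},{"dx":0.0024,"dy":0.0026,"dz":0,"twist":0,"grip":-0.5},{"dx":0.0032,"dy":0.0035,"dz":0,"twist":0,"grip":-0.5},{"dx":0.004,"dy":0.0044,"dz":0,"twist":0,"grip":-0.5}]' | egrep 'eef|^force'
python3 -m crank '[{"dx":0.0003,"dy":0.0003,"dz":0,"twist":0,"grip":-0.5},{"dx":0.0006,"dy":0.0006,"dz":0,"twist":0,"grip":-0.5},{"dx":0.0006,"dy":0.0006,"dz":0,"twist":0,"grip":-0.5},{"dx":0.0006,"dy":0.0006,"dz":0,"twist":0,"grip":-0.5},{"dx":0.0006,"dy":0.0006,"dz":0,"twist":0,"grip":-0.5}]' | egrep 'eef|^force'
```

```text
eef_pos: [0.4964, 0.173, 0.0878]
force: [2.3, 0.2, 6.0]
eef_pos: [0.497, 0.1736, 0.0878]
force: [1.8, 0.3, 5.8]
```

```bash
python3 -m crank '[{"dx":0,"dy":0,"dz":0.0004,"twist":0,"grip":-0.5},{"dx":0,"dy":0,"dz":0.0008,"twist":0,"grip":-0.5},{"dx":0.0003,"dy":0.0003,"dz":0.0008,"twist":0,"grip":-0.5},{"dx":0.0006,"dy":0.0006,"dz":0.0008,"twist":0,"grip":-0.5},{"dx":0.0006,"dy":0.0006,"dz":0.0008,"twist":0,"grip":-0.5}]' | egrep 'eef|^force'
python3 -m crank '[{"dx":0.0002,"dy":0.0002,"dz":0,"twist":0,"grip":-0.5},{"dx":0.0004,"dy":0.0004,"dz":0,"twist":0,"grip":-0.5},{"dx":0.0004,"dy":0.0004,"dz":0,"twist":0,"grip":-0.5},{"dx":0.0004,"dy":0.0004,"dz":0,"twist":0,"grip":-0.5},{"dx":0.0004,"dy":0.0004,"dz":0,"twist":0,"grip":-0.5}]' | egrep 'eef|^force|rot'
```

```text
eef_pos: [0.4975, 0.1744, 0.0883]
force: [2.7, 0.6, 2.9]
eef_pos: [0.4978, 0.1749, 0.0883]
ee_rot: [3.142, -0.0, -2.32]
force: [1.6, 0.4, 4.0]
```

```bash
python3 -m crank '[{"dx":0.0002,"dy":0.0002,"dz":0,"twist":0,"grip":-0.5},{"dx":0.0004,"dy":0.0004,"dz":0,"twist":0,"grip":-0.5},{"dx":0.0004,"dy":0.0004,"dz":0,"twist":0,"grip":-0.5},{"dx":0.0004,"dy":0.0004,"dz":0,"twist":0,"grip":-0.5},{"dx":0.0004,"dy":0.0004,"dz":0,"twist":0,"grip":-0.5}]' | egrep 'eef|^force'
python3 -m crank '[{"dx":0.0002,"dy":0.0002,"dz":0,"twist":0,"grip":-0.5},{"dx":0.0004,"dy":0.0004,"dz":0,"twist":0,"grip":-0.5},{"dx":0.0004,"dy":0.0004,"dz":0,"twist":0,"grip":-0.5},{"dx":0.0004,"dy":0.0004,"dz":0,"twist":0,"grip":-0.5},{"dx":0.0004,"dy":0.0004,"dz":0,"twist":0,"grip":-0.5}]' | egrep 'eef|^force|rot'
```

```text
eef_pos: [0.4983, 0.1754, 0.0883]
force: [1.5, 1.9, 3.7]
eef_pos: [0.4984, 0.1755, 0.0882]
ee_rot: [3.141, -0.001, -2.32]
force: [0.2, -0.3, 3.7]
```

```bash
python3 -m crank '[{"dx":0.0002,"dy":0.0002,"dz":0,"twist":0,"grip":-0.5},{"dx":0.0003,"dy":0.0003,"dz":0,"twist":0,"grip":-0.5},{"dx":0.0003,"dy":0.0003,"dz":0,"twist":0,"grip":-0.5},{"dx":0.0003,"dy":0.0003,"dz":0,"twist":0,"grip":-0.5},{"dx":0.0003,"dy":0.0003,"dz":0,"twist":0,"grip":-0.5}]' | egrep 'eef|^force|rot'
```

```text
eef_pos: [0.4986, 0.1758, 0.0882]
ee_rot: [3.141, -0.001, -2.321]
force: [-2.0, -1.0, 4.1]
```

Run:
```python
from h import *
v=[]
for i in range(6): arm.grab_frame('scene'); v.append(arm.get_state()['force'])
print(np.mean(v,0),np.std(v,0)); print(arm.get_state()['moment'],arm.get_state()['eef_pos'])
```

```text
[-2.75668969 -0.56232788  4.10416266] [0.49988136 0.62355768 0.23757975]
[-0.13133903  1.12921295 -0.05622769] [0.49861391 0.17587142 0.08817447]
```

```bash
python3 -m crank '[{"dx":0,"dy":0,"dz":0,"twist":0,"grip":0.1},{"dx":0,"dy":0,"dz":0,"twist":0,"grip":0.2},{"dx":0,"dy":0,"dz":0,"twist":0,"grip":0.4},{"dx":0,"dy":0,"dz":0,"twist":0,"grip":0.4},{"dx":0,"dy":0,"dz":0,"twist":0,"grip":0.4}]'
python3 -m crank '[{"dx":0,"dy":0,"dz":0,"twist":0,"grip":0.6},{"dx":0,"dy":0,"dz":0.01,"twist":0,"grip":0.6},{"dx":0,"dy":0,"dz":0.03,"twist":0,"grip":0.6},{"dx":0,"dy":0,"dz":0.06,"twist":0,"grip":0.6},{"dx":0,"dy":0,"dz":0.09,"twist":0,"grip":0.6}]'
python3 -m crank '[{"dx":0.008,"dy":0.009,"dz":0.005,"twist":0,"grip":0.6},{"dx":0.016,"dy":0.018,"dz":0.01,"twist":0,"grip":0.6},{"dx":0.024,"dy":0.026,"dz":0.02,"twist":0,"grip":0.6},{"dx":0.024,"dy":0.026,"dz":0.02,"twist":0,"grip":0.6},{"dx":0.024,"dy":0.026,"dz":0.02,"twist":0,"grip":0.6}]'
python3 - <<'E'
from h import *
import pickle
s,w=snap('wrist','w5'); pickle.dump(s,open('s5.pkl','wb')); snap('scene','sc5')
a=cv2.imread('pics/w5.png')[:,130:440]; b=cv2.imread('pics/sc5.png')[125:215,215:315]
cv2.imwrite('pics/e.png',np.hstack([a,cv2.resize(b,(467,420),interpolation=2)]))
E
```

```text
t: 14.4
eef_pos: [0.4991, 0.1761, 0.0883]
ee_rot: [-3.142, 0.0, -2.32]
force: [0.3, 0.3, 0.5]
width: 0.0607
gripper_force: 0.0
t: 14.82
eef_pos: [0.4986, 0.1756, 0.1796]
ee_rot: [3.142, -0.002, -2.32]
force: [1.5, 1.0, 0.3]
width: 0.0701
gripper_force: 0.0
t: 15.23
eef_pos: [0.5232, 0.2024, 0.199]
ee_rot: [-3.142, 0.001, -2.32]
force: [-1.0, -0.4, -0.0]
width: 0.0701
gripper_force: 0.0
```

View pics/e.png

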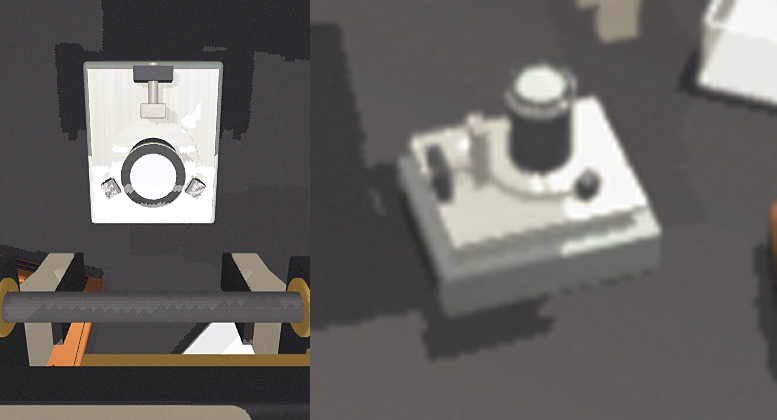

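The lens stands upright under both lips and against the jaw. I'll press its rim lightly with the fingertips, slightly to the jaw side.

```bash
python3 -m crank '[{"dx":-0.0137,"dy":-0.0148,"dz":0,"twist":0,"grip":-0.18},{"dx":-0.0274,"dy":-0.0295,"dz":0,"twist":0,"grip":-0.18},{"dx":-0.0274,"dy":-0.0295,"dz":-0.02,"twist":0,"grip":-0.18},{"dx":-0.0274,"dy":-0.0295,"dz":-0.04,"twist":0,"grip":-0.18},{"dx":-0.0274,"dy":-0.0295,"dz":-0.055,"twist":0,"grip":-0.18}]' 10
python3 -m crank '[{"dx":0,"dy":0,"dz":-0.003,"twist":0,"grip":-0.18},{"dx":0,"dy":0,"dz":-0.006,"twist":0,"grip":-0.18},{"dx":0,"dy":0,"dz":-0.009,"twist":0,"grip":-0.18},{"dx":0,"dy":0,"dz":-0.011,"twist":0,"grip":-0.18},{"dx":0,"dy":0,"dz":-0.011,"twist":0,"grip":-0.18}]'
python3 -m crank '[{"dx":0,"dy":0,"dz":-0.0005,"twist":0,"grip":-0.18},{"dx":0,"dy":0,"dz":-0.001,"twist":0,"grip":-0.18},{"dx":0,"dy":0,"dz":-0.0015,"twist":0,"grip":-0.18},{"dx":0,"dy":0,"dz":-0.0015,"twist":0,"grip":-0.18},{"dx":0,"dy":0,"dz":-0.0015,"twist":0,"grip":-0.18}]'
```

```text
t: 15.75
eef_pos: [0.4944, 0.1715, 0.1422]
ee_rot: [3.141, -0.001, -2.321]
force: [-0.4, -0.2, -0.2]
width: 0.0424
gripper_force: 0.0
t: 16.17
eef_pos: [0.4957, 0.1727, 0.1326]
ee_rot: [-3.142, 0.0, -2.32]
force: [-0.3, 0.3, 0.3]
width: 0.0361
gripper_force: 0.0
t: 16.58
eef_pos: [0.4958, 0.1727, 0.1312]
ee_rot: [-3.141, 0.001, -2.32]
force: [-0.0, 1.3, 2.1]
width: 0.0357
gripper_force: 1.0
```

```bash
python3 -m crank '[{"dx":0,"dy":0,"dz":-0.0003,"twist":0,"grip":-0.18},{"dx":0,"dy":0,"dz":-0.0005,"twist":0,"grip":-0.18},{"dx":0,"dy":0,"dz":-0.0005,"twist":0,"grip":-0.18},{"dx":0,"dy":0,"dz":-0.0005,"twist":0,"grip":-0.18},{"dx":0,"dy":0,"dz":-0.0005,"twist":0,"grip":-0.18}]'
```

```text
t: 17.0
eef_pos: [0.4958, 0.1727, 0.1306]
ee_rot: [-3.141, 0.001, -2.32]
force: [-0.5, 0.3, 4.5]
width: 0.0359
gripper_force: 2.3
```

```bash
python3 -m crank '[{"dx":0,"dy":0,"dz":-0.0003,"twist":0,"grip":-0.18},{"dx":0,"dy":0,"dz":-0.0005,"twist":0,"grip":-0.18},{"dx":0,"dy":0,"dz":-0.0005,"twist":0,"grip":-0.18},{"dx":0,"dy":0,"dz":-0.0005,"twist":0,"grip":-0.18},{"dx":0,"dy":0,"dz":-0.0005,"twist":0,"grip":-0.18}]' | egrep 'eef|^force'
python3 -m crank '[{"dx":0,"dy":0,"dz":0.0005,"twist":0,"grip":-0.18},{"dx":0,"dy":0,"dz":0.001,"twist":0,"grip":-0.18},{"dx":0,"dy":0,"dz":0.004,"twist":0,"grip":-0.18},{"dx":0.0027,"dy":0.0029,"dz":0.006,"twist":0,"grip":-0.18},{"dx":0.0027,"dy":0.0029,"dz":0.006,"twist":0,"grip":-0.18}]' | egrep 'eef|^force'
python3 -m crank '[{"dx":0,"dy":0,"dz":-0.002,"twist":0,"grip":-0.18},{"dx":0,"dy":0,"dz":-0.004,"twist":0,"grip":-0.18},{"dx":0,"dy":0,"dz":-0.005,"twist":0,"grip":-0.18},{"dx":0,"dy":0,"dz":-0.0055,"twist":0,"grip":-0.18},{"dx":0,"dy":0,"dz":-0.0055,"twist":0,"grip":-0.18}]' | egrep 'eef|^force'
```

```text
eef_pos: [0.4959, 0.1727, 0.1302]
force: [-1.5, 0.3, 5.7]
eef_pos: [0.4987, 0.1758, 0.136]
force: [0.6, 0.2, 0.7]
eef_pos: [0.4983, 0.1755, 0.1305]
force: [-1.1, 1.1, 4.8]
```

```bash
python3 -m crank '[{"dx":0,"dy":0,"dz":-0.0004,"twist":0,"grip":-0.18},{"dx":0,"dy":0,"dz":-0.0004,"twist":0,"grip":-0.18},{"dx":0,"dy":0,"dz":0.0003,"twist":0,"grip":-0.18},{"dx":0,"dy":0,"dz":0.001,"twist":0,"grip":-0.18},{"dx":0,"dy":0,"dz":0.005,"twist":0,"grip":-0.18}]' | egrep 'eef|^force'
python3 -m crank '[{"dx":0,"dy":0,"dz":0.02,"twist":0,"grip":-0.18},{"dx":0,"dy":0,"dz":0.05,"twist":0,"grip":-0.18},{"dx":0.025,"dy":0.025,"dz":0.07,"twist":0,"grip":-0.18},{"dx":0.05,"dy":0.055,"dz":0.07,"twist":0,"grip":-0.18},{"dx":0.05,"dy":0.055,"dz":0.07,"twist":0,"grip":-0.18}]' | egrep 'eef|^force'
python3 - <<'E'
from h import *
s,w=snap('wrist','w6'); snap('scene','sc6')
a=cv2.imread('pics/w6.png')[0:200,190:390]; b=cv2.imread('pics/sc6.png')[125:215,215:315]
cv2.imwrite('pics/f.png',np.hstack([cv2.resize(a,(400,420)),cv2.resize(b,(400,420),interpolation=2)]))
E
```

```text
eef_pos: [0.4978, 0.1751, 0.1347]
force: [-0.1, -0.1, -0.1]
eef_pos: [0.5524, 0.2346, 0.2063]
force: [0.6, 0.2, -0.5]
```

View pics/f.png

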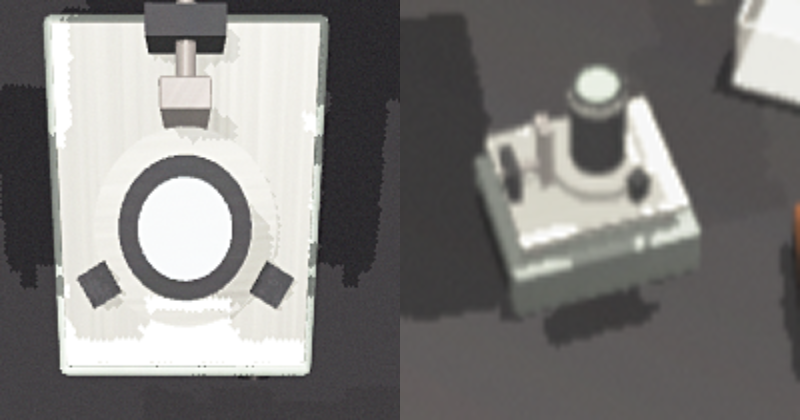

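The lens stands upright between the jaw at (186,115) and both posts at (100,284) and (272,284), with the arm clear of it. I'll hand it in.

```bash
python3 -c "
from station import arm
print(arm.job_done())"
```

```text
the job is handed in; nothing more can be done
None
```

I fitted the lens in the mount, pressed its rim down lightly, released it and handed the job in; the last pictures show it upright, under both lips and held by the jaw, but the interface returned no verdict and I could not measure the force on each pad.

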